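Set the proofing timer by its clicks and start it

TASK

The loaves need 50 minutes to rise: on the white timer with the green dial, turn the dial clockwise to 50 minutes (the red mark is zero, and every click or white mark after it is ten minutes), then press the green start button on the same timer right down and let go. Leave the orange dial of the blue mixer timer as it is.

Things in the scene. Friction and masses are not known exactly. Their poses are not given: they have to be found in the camera images.
- proofer_dial (a joint): Angle (rad) of the green dial: 0 = pointer at the red zero mark, grows clockwise seen from above, end stop 2.932. A spring detent clicks every 24 degrees (0.419 rad), 0 to 7 clicks = 0 to 70 minutes, and holds the dial where it is let go; 50 minutes = 5 clicks = 2.094 rad. Starts at 20, 30 or 40 minutes. Passing a click takes less than 0.1 N m.
- proofer_dial_grip (a point): Green dial's upright grip bar, on its vertical axis, 94 mm above the table. Bar 50 x 16 mm, 34 mm high (70 to 104 mm above the table) on a disc 56 mm across, top at 70 mm. x runs along the bar to the pointer end (white line), y across it (pinch this way), z up; turns with the dial. Fixed white box 130 x 210 x 60 mm high, turned up to 20 degrees; zero mark on the dial's left, seen from the robot.
- proofer_start_top (a point): Centre of the top of the round green start button (32 mm across) on the white timer, 105 mm to the right of the green dial's axis as seen from the robot, about 82 mm above the table. It goes straight down 6 mm to its stop against a spring of 5 N and springs back when let go; 4 mm down starts the timer.
- mixer_dial_tip (a point): Pointer end of the orange dial on the blue mixer timer, a fixed box of the same size and layout standing to the left or right of the white one; 25 mm from that dial's axis, 94 mm above the table; x outward along the bar, z up. To be left alone: this dial has no clicks and turns easily.

How it is judged:
By the outcome, as a careful person would: the job done as asked, in the order asked, and still so for the second after the job is handed in, with the robot touching nothing.
It also fails if it takes over 42 s, if anything falls off the work surface, if the arm or the gripper's body presses on something with over 40 N, if the wrist force passes 120 N, or if a joint passes its speed limit or range.

ROBOT

A 6-joint arm with a two-finger parallel gripper is mounted at the origin on the work surface. World frame = base frame: x ahead of the robot, y to its left, z up, the work surface at z = 0. Lengths are in mm, angles in rad, forces in N, time in s.
With the tool pointing down it reaches from about 400 to 925 mm from the base axis. Payload 12.5 kg.
Tool frame: the origin (TCP) lies at the very end of the fingers, on their centre line; the grasp point (between the pads) lies 19 mm behind it; z points along the fingers, y is the line along which they close (so a half turn about z gives the same grasp; the last joint's range is limited). The gripper opens to 95 mm and grips with 3 to 60 N. Pads are 20 mm wide; open, the fingers measure 119 mm over their backs; the gripper's body (75 mm by 180 mm) begins 59 mm behind the grasp point.
Start: joints at [-1.251, 0.491, 1.559, -0, 1.092, -0.106], TCP at [258.18, -569.201, 214.661] pointing down, gripper open.
Joint ranges: [-3.1, 3.1], [-0.84, 2.19], [0.05, 2.79], [-1.13, 4.28], [0.06, 2.93], [-2.69, 2.69]. Speed limits (rad/s): [2.22, 2.22, 2.79, 3.14, 3.14, 3.14].

INTERFACE

Orientations are given as [roll, pitch, yaw] about the fixed x, y, z axes, in that order (R = Rz(yaw) Ry(pitch) Rx(roll)).
In Python, from cell import state, imaging, env, spot_in, mark_of gives the robot as it stands. The module is installed in compiled form; this text tells all that it offers.
- The arm moves only by the tool step_arm, never from a script. Its argument "increments" is a list of rows, each an object with "slide": the shift along the tool's x, y, z in m, a list of three; "roll": the turn about the tool's z in rad. A call has 1 to 5 rows; each row is the pose to reach, as a shift and turn from the pose commanded when the call began, along the tool's axes at that moment; what a row does not reach only later rows make up. A row lasts 1/8 s, in which the tool goes at most 62.5 mm and 10.7 degrees, less where a joint would pass 70% of its speed; a pose out of reach is approached as far as the arm can. A call with a gripper value outside its range is refused whole. "fingers" is the opening, from 0 (shut) to 1 (fully open), set as the call begins (left out, the last holds). The fingers move at their own pace and stop on an object; the grip force is fixed at half the most. Time passes only in rows, so rows that repeat a pose let the fingers close. It gives the time, the measured TCP pose, the force, the opening and the grip force at its end, in the units of the state.
- state(): the state, without advancing time (a new reading comes with each control period).
- imaging.read_camera(name): name is "scene" or "top"; returns a dict with "color" (480x640x3 uint8, red, green, blue), "z_map" (480x640 float32, mm along the optical axis (not along the pixel's ray), 0 where there is no reading), "intrinsics" (3x3 intrinsics, pixels), "camera_from_world" (4x4, takes a point from world to camera coordinates). Camera axes: x right, y up, looking along -z (the intrinsics and any distortion apply to the point x, -y, -z); pixel columns grow to the right and rows downward; lengths in mm; the calibration is good to about 2 mm. A picture is of the moment at which its call begins.
- env.job_done(): hands the job in; it is judged then, once.
Trained networks look in the newest picture that a camera, given by its name, has taken for a name from the list of things; names that differ only in an ending like _2 or _b are one class to them, and where a whole thing is asked for, a point or a joint stands for the part that bears it (a point fixed in the world has none). Each returns a list of dicts, best first, with "confidence" (0 to 1); they miss things now and then, are a little off and sometimes report something else, mostly with a low value. They report only what shows in the picture. A call takes as long as a camera call.
- spot_in(camera, target): "bbox" ([left, top, right, bottom] in pixels, round what is visible of it).
- mark_of(camera, target): "uv" ([column, row] in pixels: a listed point, or the origin of a listed thing).
The state is a dict: "t": time; "joints": joint angles; "qvel": joint speeds; "tau": joint torques, N m; "eef_pos": TCP position; "tcp_rot": TCP orientation; "ft_force": force on the tool from outside, world axes, zero at the start; "moment": the same for the moment, N m; "opening": opening from 0.0 (shut) to 1.0 (fully open); "grip_force": force on a finger pad.
Only numpy, scipy, OpenCV 4.12 (cv2) and the standard library are available. Lean on these libraries where they do the work, as an engineer would, in place of code of your own. Each camera call takes 0.05 s, during which the arm holds its last target. There are 200 camera calls.

## Working session

There is one attempt and no reset: what is moved stays moved. The work goes in short steps, Python scripts to look and compute and a tool call to move; the robot and the scene stay as the last step left them, time stands still between calls to the robot, and variables do not carry over. Pictures are saved under pics/ and viewed, at most 10 in all, crops included, and the job is handed in when it is done.

Besides the shell and the picture viewer there is one more tool, called after ">>>" as name([rows], argument=value, ...), one row to a line, values as JSON. step_arm: Moves the arm, as the interface text tells. Its arguments: {"type":"object","properties":{"increments":{"type":"array"},"fingers":{"type":"number"}},"required":["increments"]}

```bash
mkdir -p pics; cat > h.py <<'E'
import numpy as np, cv2
from cell import state, imaging, env, spot_in, mark_of
def ray(c,uv,z):
    K=np.array(c["intrinsics"]);T=np.array(c["camera_from_world"]);R=T[:3,:3];t=T[:3,3]
    d=np.linalg.inv(K)@np.array([uv[0],uv[1],1.]);d=np.array([d[0],-d[1],-d[2]])
    o=-R.T@t;w=R.T@d
    return o+w*(z-o[2])/w[2]
Z={"proofer_dial_grip":94,"proofer_start_top":82,"mixer_dial_tip":94}
def look(cam,save=None):
    c=imaging.read_camera(cam)
    if save: cv2.imwrite("pics/"+save,c["color"][:,:,::-1])
    return c
E
python3 - <<'E'
from h import *
for cam in("top","scene"):
    c=look(cam,cam+"1.png")
    for n,z in Z.items():
        for m in mark_of(cam,n)[:2]: print(cam,n,np.round(m["uv"],1),round(m["confidence"],2),ray(c,m["uv"],z).round(1))
s=state();print(s["t"],s["eef_pos"],s["tcp_rot"],s["opening"])
E
```

```text
top proofer_dial_grip [415.9 219.6] 0.76 [ 612.  -140.5   94. ]
top proofer_start_top [471.7 233. ] 0.74 [ 602.7 -238.6   82. ]
top mixer_dial_tip [184.6 248.1] 0.68 [518.4 240.5  94. ]
scene proofer_dial_grip [249.6 224.7] 0.64 [ 598.8 -142.6   94. ]
scene proofer_start_top [222.7 198.1] 0.46 [ 600.4 -244.8   82. ]
scene mixer_dial_tip [418.  342.1] 0.58 [511.9 242.9  94. ]
0.4 [ 258.16102776 -569.18407603  214.58147449] [-3.14153932e+00 -8.55927624e-06  4.25766836e-01] 0.9998362620484691
```

View pics/top1.png

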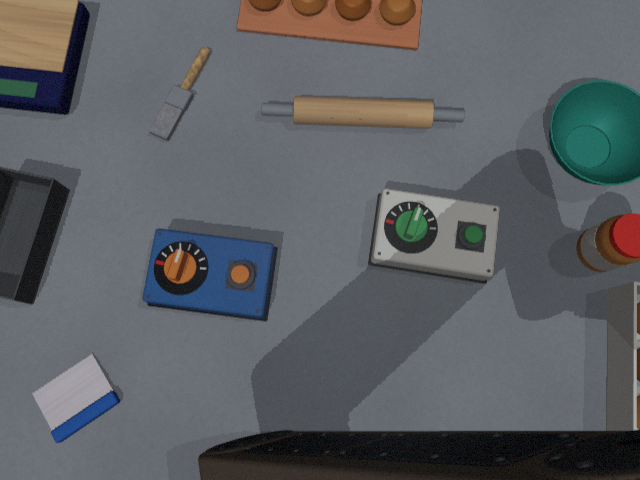

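View pics/scene1.png

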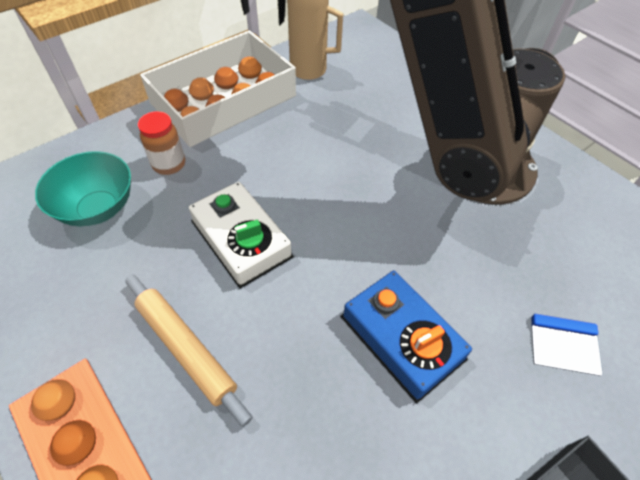

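The top view shows the white timer on the right: green dial near (411,228), red mark at (389,222), button at (472,235). The blue timer is to its left, with the orange dial at (181,267). I need a close crop to read the dial angle.

```bash
python3 - <<'E'
from h import *
c=look("top");im=c["color"]
cv2.imwrite("pics/crop1.png",cv2.resize(im[180:290,365:505],None,fx=5,fy=5,interpolation=cv2.INTER_CUBIC)[:,:,::-1])
hsv=cv2.cvtColor(im,cv2.COLOR_RGB2HSV);sub=np.zeros(im.shape[:2],np.uint8);sub[180:290,365:505]=1
g=((hsv[...,0]>50)&(hsv[...,0]<90)&(hsv[...,1]>110)&(sub>0)).astype(np.uint8)
n,l,st,ce=cv2.connectedComponentsWithStats(g)
for i in range(1,n):
    if st[i,4]>30: print("green",st[i],ce[i],ray(c,ce[i],75))
zm=c["z_map"]
# points from depth at 88..112 height
K=np.array(c["intrinsics"]);T=np.array(c["camera_from_world"]);print(K.round(1).tolist());print(T.round(3).tolist())
v,u=np.mgrid[0:480,0:640];d=np.stack([(u-K[0,2])/K[0,0]*zm,-(v-K[1,2])/K[1,1]*zm,-zm],-1)
P=(d-T[:3,3])@T[:3,:3]
for nm,(lo,hi) in {"bar":(95,112),"disc+":(65,112),"box":(50,112)}.items():
    m=(P[...,2]>lo)&(P[...,2]<hi)&(sub>0)
    print(nm,m.sum(),P[m].mean(0).round(1),cv2.minAreaRect(P[m][:,:2].astype(np.float32)))
E
```

```text
green [396 208  31  34 697] [411.1492109  225.80631277] [ 605.12596217 -136.04329232   75.        ]
green [464 226  19  17 254] [473.00393701 234.00787402] [ 602.93179331 -242.67338986   75.        ]
[[596.5, 0.0, 313.4], [0.0, 596.5, 236.1], [0.0, 0.0, 1.0]]
[[0.115, -0.993, 0.0, -36.581], [0.971, 0.113, 0.212, -570.252], [-0.211, -0.024, 0.977, -975.868], [0.0, 0.0, 0.0, 1.0]]
bar 286 [ 604.9 -136.4  103.7] ((605.7430419921875, -136.7404022216797), (16.43692970275879, 50.55976867675781), 75.93482208251953)
disc+ 1479 [ 602.1 -178.7   79.4] ((604.6975708007812, -184.90594482421875), (199.36404418945312, 114.0233383178711), 87.25958251953125)
box 8675 [ 600.7 -182.5   63.3] ((604.2142333984375, -184.21661376953125), (210.7156219482422, 131.4269561767578), 87.60792541503906)
```

View pics/crop1.png

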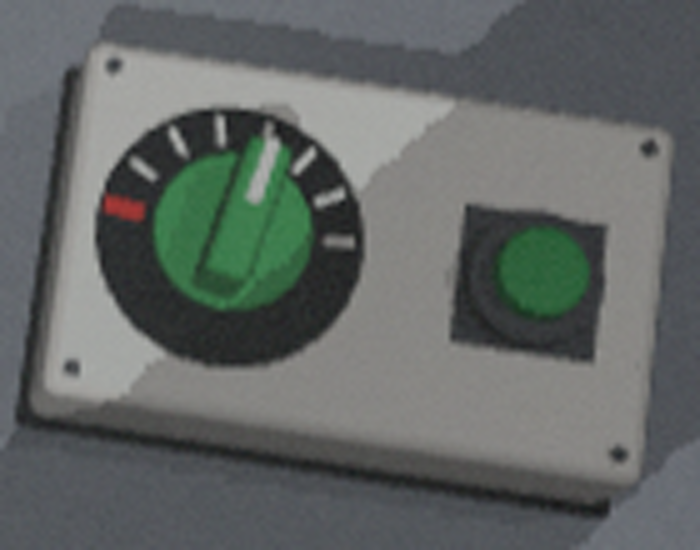

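The pointer is on the 5th mark from red, which is 40 minutes. It needs one click clockwise (24°). In world axes the bar is centred at about (605.5, -136.7) and points at -14.1°. I'll move above it with the yaw aligned.

>>> step_arm([
  {"slide": [0.495,-0.25,0],"roll": 0.672},
  {"slide": [0.495,-0.25,0],"roll": 0.672},
  {"slide": [0.495,-0.25,0],"roll": 0.672},
  {"slide": [0.495,-0.25,0],"roll": 0.672},
  {"slide": [0.495,-0.25,0],"roll": 0.672},
], fingers=0.6)

```text
t: 1.08
eef_pos: [451.6, -328.7, 214.9]
tcp_rot: [3.141, -0.001, -0.248]
ft_force: [-0.2, -0.7, -1.1]
opening: 0.608
grip_force: 0.0
```

```bash
cat > to.py <<'E'
import sys
from h import *
from scipy.spatial.transform import Rotation as R
x,y,z,yaw=map(float,sys.argv[1:])
s=state();r=R.from_euler("xyz",s["tcp_rot"]);p=np.array(s["eef_pos"])
print("t",round(s["t"],2),"pos",p.round(1),"yaw",round(np.degrees(s["tcp_rot"][2]),2),"open",round(s["opening"],3),"F",np.round(s["ft_force"],1))
a=(s["tcp_rot"][2]-np.radians(yaw)+np.pi)%(2*np.pi)-np.pi
print("slide",(r.inv().apply(np.array([x,y,z])-p)/1000).round(4),"roll",round(a,4))
E
python3 to.py 605.5 -136.7 160 -14.1
```

```text
t 1.07 pos [ 451.6 -328.7  214.9] yaw -14.23 open 0.608 F [-0.2 -0.7 -1.1]
slide [ 0.1019 -0.2239  0.0549] roll -0.0022
```

>>> step_arm([
  {"slide": [0.1,-0.224,0.03],"roll": 0},
  {"slide": [0.1,-0.224,0.03],"roll": 0},
  {"slide": [0.1,-0.224,0.03],"roll": 0},
  {"slide": [0.1,-0.224,0.03],"roll": 0},
  {"slide": [0.1,-0.224,0.03],"roll": 0},
])

```text
t: 1.7
eef_pos: [603.6, -134.1, 183.8]
tcp_rot: [-3.141, 0.001, -0.242]
ft_force: [-0.4, -0.1, 1.1]
opening: 0.601
grip_force: 0.0
```

>>> step_arm([
  {"slide": [0,0,0],"roll": 0},
  {"slide": [0,0,0],"roll": 0},
])

```text
t: 1.95
eef_pos: [601.6, -138.5, 184.9]
tcp_rot: [3.141, -0.0, -0.248]
ft_force: [0.1, -0.4, -0.1]
opening: 0.604
grip_force: 0.0
```

```bash
python3 to.py 605.5 -136.7 76 -14.1; python3 - <<'E'
from h import *
c=look("scene");im=c["color"]
for n,z in Z.items():
    for m in mark_of("scene",n)[:1]: print(n,np.round(m["uv"],1),round(m["confidence"],2),ray(c,m["uv"],z).round(1))
cv2.imwrite("pics/crop2.png",cv2.resize(im[130:330,140:380],None,fx=3,fy=3,interpolation=cv2.INTER_CUBIC)[:,:,::-1])
E
```

```text
t 1.95 pos [ 601.6 -138.5  184.9] yaw -14.19 open 0.604 F [ 0.1 -0.4 -0.1]
slide [ 0.0033 -0.0028  0.1089] roll -0.0016
proofer_dial_grip [249.2 224.7] 0.56 [ 599.5 -143.1   94. ]
proofer_start_top [222.8 199.6] 0.74 [ 602.4 -241.1   82. ]
mixer_dial_tip [419.5 342.4] 0.7 [510.2 244.9  94. ]
```

View pics/crop2.png

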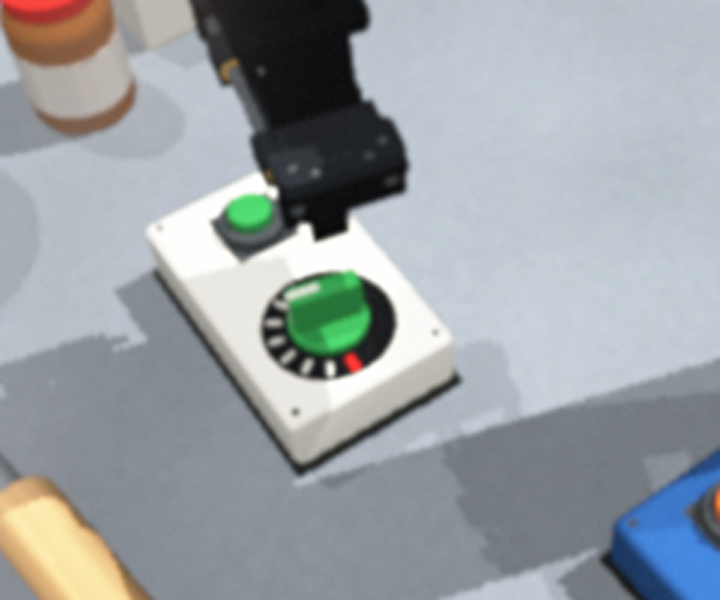

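The gripper hangs above and right of the dial, with the dial clear and its pointer at 40. I'll descend and then close.

>>> step_arm([
  {"slide": [0.002,-0.001,0.04],"roll": 0},
  {"slide": [0.002,-0.001,0.075],"roll": 0},
  {"slide": [0.002,-0.001,0.1],"roll": 0},
  {"slide": [0.002,-0.001,0.11],"roll": 0},
  {"slide": [0.002,-0.001,0.11],"roll": 0},
])

```text
t: 2.78
eef_pos: [604.3, -137.2, 74.7]
tcp_rot: [3.142, 0.0, -0.247]
ft_force: [-0.1, 0.1, -0.1]
opening: 0.6
grip_force: 0.0
```

>>> step_arm([
  {"slide": [0,0,0],"roll": 0},
  {"slide": [0,0,0],"roll": 0},
  {"slide": [0,0,0],"roll": 0},
  {"slide": [0,0,0],"roll": 0},
], fingers=0)

```text
t: 3.28
eef_pos: [604.4, -137.0, 74.9]
tcp_rot: [3.141, -0.0, -0.246]
ft_force: [0.8, -0.4, 0.3]
opening: 0.24
grip_force: 0.0
```

>>> step_arm([
  {"slide": [0,0,0],"roll": 0},
  {"slide": [0,0,0],"roll": 0},
  {"slide": [0,0,0],"roll": 0},
])

```text
t: 3.65
eef_pos: [604.3, -137.4, 74.8]
tcp_rot: [3.141, -0.0, -0.246]
ft_force: [-2.3, -6.0, 2.1]
opening: 0.168
grip_force: 30.0
```

>>> step_arm([
  {"slide": [0,0,0],"roll": 0.12},
  {"slide": [0,0,0],"roll": 0.24},
  {"slide": [0,0,0],"roll": 0.36},
  {"slide": [0,0,0],"roll": 0.42},
  {"slide": [0,0,0],"roll": 0.42},
])

```text
t: 4.28
eef_pos: [604.7, -136.5, 74.8]
tcp_rot: [-3.141, -0.0, -0.666]
ft_force: [2.1, 2.4, 2.0]
opening: 0.164
grip_force: 30.0
```

>>> step_arm([
  {"slide": [0,0,0],"roll": 0},
  {"slide": [0,0,0],"roll": 0},
])

```text
t: 4.53
eef_pos: [604.7, -136.6, 74.8]
tcp_rot: [-3.141, -0.0, -0.665]
ft_force: [3.0, 4.7, 2.7]
opening: 0.164
grip_force: 30.0
```

>>> step_arm([
  {"slide": [0,0,0],"roll": 0},
  {"slide": [0,0,0],"roll": 0},
  {"slide": [0,0,0],"roll": 0},
  {"slide": [0,0,0],"roll": 0},
], fingers=0.5)

```text
t: 5.03
eef_pos: [604.2, -137.0, 74.5]
tcp_rot: [3.141, 0.0, -0.666]
ft_force: [-0.0, -0.1, -0.4]
opening: 0.484
grip_force: 0.0
```

>>> step_arm([
  {"slide": [0,0,-0.03],"roll": 0},
  {"slide": [0,0,-0.07],"roll": 0},
  {"slide": [0,0,-0.1],"roll": 0},
  {"slide": [0,0,-0.1],"roll": 0},
])

```text
t: 5.52
eef_pos: [605.1, -137.2, 176.8]
tcp_rot: [-3.14, -0.004, -0.666]
ft_force: [-0.4, 0.2, 0.0]
opening: 0.499
grip_force: 0.0
```

```bash
python3 to.py 603 -241 160 -38; python3 - <<'E'
from h import *
c=look("scene");im=c["color"]
for n,z in Z.items():
    for m in mark_of("scene",n)[:1]: print(n,np.round(m["uv"],1),round(m["confidence"],2),ray(c,m["uv"],z).round(1))
cv2.imwrite("pics/crop3.png",cv2.resize(im[150:310,170:320],None,fx=3.7,fy=3.7,interpolation=cv2.INTER_CUBIC)[:,:,::-1])
E
```

```text
t 5.53 pos [ 605.1 -137.2  176.8] yaw -38.16 open 0.499 F [-0.4  0.2  0. ]
slide [0.0624 0.0829 0.017 ] roll -0.0028
proofer_dial_grip [246.8 226.5] 0.59 [ 605.7 -142.2   94. ]
mixer_dial_tip [419.2 342.3] 0.75 [510.5 244.5  94. ]
```

View pics/crop3.png

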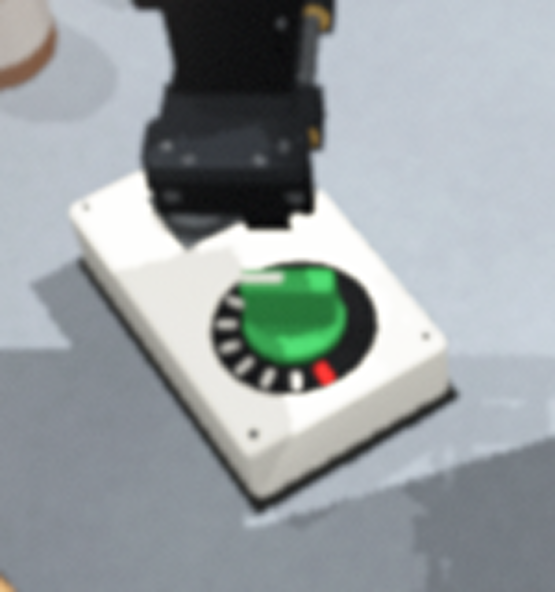

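The fingers are off and the dial has moved on a click. I'll confirm this from the top view as the arm goes to the button with the fingers shut.

>>> step_arm([
  {"slide": [0.032,0.041,0],"roll": 0},
  {"slide": [0.062,0.084,0.017],"roll": 0},
  {"slide": [0.062,0.084,0.04],"roll": 0},
  {"slide": [0.062,0.084,0.07],"roll": 0},
  {"slide": [0.062,0.084,0.07],"roll": 0},
], fingers=0)

```text
t: 6.35
eef_pos: [599.8, -240.8, 101.7]
tcp_rot: [3.141, 0.005, -0.667]
ft_force: [0.3, 0.0, -0.2]
opening: 0.036
grip_force: 0.0
```

>>> step_arm([
  {"slide": [0,0,0],"roll": 0},
  {"slide": [0,0,0],"roll": 0},
  {"slide": [0,0,0],"roll": 0},
])

```text
t: 6.72
eef_pos: [601.5, -241.3, 105.5]
tcp_rot: [-3.141, -0.001, -0.666]
ft_force: [0.3, 0.1, -0.3]
opening: 0.009
grip_force: 0.0
```

```bash
python3 to.py 601.5 -241.5 92 -38.2; python3 - <<'E'
from h import *
c=look("top");im=c["color"]
cv2.imwrite("pics/crop4.png",cv2.resize(im[180:290,365:505],None,fx=5,fy=5,interpolation=cv2.INTER_CUBIC)[:,:,::-1])
zm=c["z_map"];K=np.array(c["intrinsics"]);T=np.array(c["camera_from_world"])
v,u=np.mgrid[0:480,0:640];d=np.stack([(u-K[0,2])/K[0,0]*zm,-(v-K[1,2])/K[1,1]*zm,-zm],-1)
P=(d-T[:3,3])@T[:3,:3]
m=(P[...,2]>95)&(P[...,2]<112)&(abs(P[...,0]-605)<32)&(abs(P[...,1]+137)<32)
print(m.sum(),cv2.minAreaRect(P[m][:,:2].astype(np.float32)) if m.sum()>20 else "")
E
```

```text
t 6.72 pos [ 601.5 -241.3  105.5] yaw -38.16 open 0.009 F [ 0.3  0.1 -0.3]
slide [0.0001 0.0002 0.0135] roll 0.0007
277 ((605.5543212890625, -137.1696014404297), (15.168098449707031, 50.05373764038086), 51.50127410888672)
```

View pics/crop4.png

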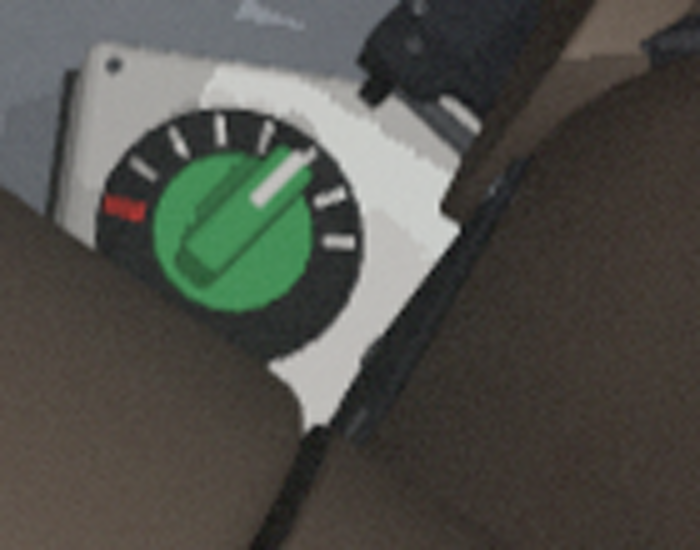

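The dial is at 50: marks 10 to 40 show before the pointer, and the bar angle is -38.5°. Next is the button press.

>>> step_arm([
  {"slide": [0,0,0.012],"roll": 0},
  {"slide": [0,0,0.02],"roll": 0},
  {"slide": [0,0,0.024],"roll": 0},
  {"slide": [0,0,0.027],"roll": 0},
  {"slide": [0,0,0.027],"roll": 0},
])

```text
t: 7.4
eef_pos: [601.0, -241.2, 77.6]
tcp_rot: [3.141, 0.0, -0.666]
ft_force: [-3.3, 1.1, 3.1]
opening: 0.006
grip_force: 2.0
```

>>> step_arm([
  {"slide": [0,0,0.001],"roll": 0},
  {"slide": [0,0,0.002],"roll": 0},
  {"slide": [0,0,0.002],"roll": 0},
])

```text
t: 7.78
eef_pos: [601.2, -241.3, 76.3]
tcp_rot: [-3.142, -0.0, -0.666]
ft_force: [-3.9, 0.9, 9.3]
opening: 0.006
grip_force: 4.3
```

>>> step_arm([
  {"slide": [0,0,0.001],"roll": 0},
  {"slide": [0,0,0.001],"roll": 0},
])

```text
t: 8.02
eef_pos: [601.2, -241.3, 76.1]
tcp_rot: [-3.142, -0.001, -0.666]
ft_force: [-6.3, 2.1, 16.9]
opening: 0.001
grip_force: 8.2
```

The TCP stopped at 76.1 mm while the force rose to 17 N, so the button is on its stop. I'll let go and retreat upwards.

>>> step_arm([
  {"slide": [0,0,-0.02],"roll": 0},
  {"slide": [0,0,-0.06],"roll": 0},
  {"slide": [0,0,-0.1],"roll": 0},
  {"slide": [0,0,-0.14],"roll": 0},
  {"slide": [0,0,-0.14],"roll": 0},
])

```text
t: 8.65
eef_pos: [602.5, -241.9, 217.8]
tcp_rot: [-3.14, -0.006, -0.666]
ft_force: [-0.7, 0.1, -0.3]
opening: 0.004
grip_force: 0.0
```

>>> step_arm([
  {"slide": [0.06,0.08,0],"roll": 0},
  {"slide": [0.06,0.08,0],"roll": 0},
  {"slide": [0.06,0.08,0],"roll": 0},
  {"slide": [0.06,0.08,0],"roll": 0},
])

```text
t: 9.15
eef_pos: [598.8, -340.8, 213.6]
tcp_rot: [-3.141, 0.001, -0.666]
ft_force: [1.2, 0.2, -0.6]
opening: 0.005
grip_force: 0.0
```

```bash
python3 - <<'E'
from h import *
for cam in("top","scene"):
    c=look(cam,cam+"9.png")
    for n,z in Z.items():
        for m in mark_of(cam,n)[:1]: print(cam,n,np.round(m["uv"],1),round(m["confidence"],2),ray(c,m["uv"],z).round(1))
s=state();print(s["t"],s["eef_pos"],s["ft_force"])
E
```

```text
top proofer_start_top [472.6 232. ] 0.8 [ 604.6 -240.1   82. ]
top mixer_dial_tip [184.1 250. ] 0.79 [515.1 240.8  94. ]
scene proofer_dial_grip [250.  226.6] 0.7 [ 600.8 -138.1   94. ]
scene proofer_start_top [220.6 198.6] 0.57 [ 604.6 -246.3   82. ]
scene mixer_dial_tip [417.4 342.8] 0.56 [513.6 243.2  94. ]
9.55 [ 599.04258513 -340.81936977  214.78364835] [-0.33031222  1.39407639 -0.01523653]
```

View pics/scene9.png

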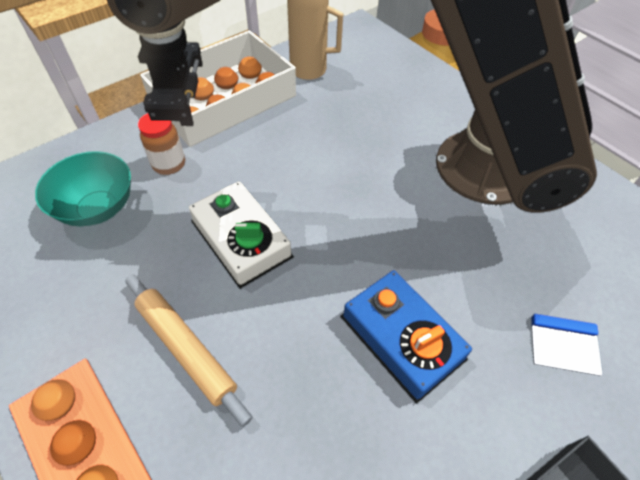

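The arm is clear. The dial at (250,234) is still at 50, the button at (222,201) is back up, and the orange dial at (428,342) has not moved.

```bash
python3 -c "from cell import env; print(env.job_done())"
```

```text
the job is handed in; nothing more can be done
None
```

The green dial is set to 50 minutes, the start button was pressed to its stop and let go, the orange dial was not touched, and the job is handed in (about 9.6 s on the robot's clock).

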